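# Knock a jaw block out of its nest and set it beside its twin

## Task

The ribbed jaw block is stuck flush in the fixture's nest: lift the knockout rod by its black knob all the way up, so that the block stands proud on it. Set the block on the display board, ribs up, squarely inside the empty black outline beside its twin, and then push the knockout rod fully home again. Leave the twin and the other loose parts on the table where they are, and do not tip the block over.

Things in the scene. Friction and masses are not known exactly. Their poses are not given: they have to be found in the camera images.
- knockout (a joint): height of the knockout rod: 0 = home (down), 0.020 m = fully up (end stop). Vertical slide, friction about 9 N: it stays where it is left, even under the block; raising it with the block takes about 15 N, pushing it down 7 N. The 18 mm rod comes up through the nest's floor, its tip 1 mm below the floor at 0; a crossbar under the nest joins it rigidly to the knob's post.
- knob (a point): centre of the black upright cylindrical knob, 24 mm across and 36 mm high (18 mm above and below this point), on a thin post beside the nest. It rises and falls with the knockout rod, and is at height 100 mm with the rod home. It lies 105 mm from the cavity's centre along the nest's -x, 50 mm clear of the nest's side. It cannot turn.
- cavity (a point): centre of the cavity's mouth in the flat top of the nest, 75 mm above the table. The nest is a fixed aluminium block, 110 mm (x) by 96 mm (y), on dark feet; x and y are the nest's axes. The cavity is 58 (x) x 38 (y) mm and 24 mm deep.
- jaw_center (a point): centre of the dark steel jaw block to be ejected: 56 mm (x) x 36 mm (y) x 23 mm high, this point 11.5 mm above its underside; z up, three ribs across its top (along y), about 0.3 kg. At first it lies in the nest with its axes along the nest's, its top 1 mm below the nest's top, with no edge to grip; with the rod fully up it stands 18 mm proud of it, its lowest 5 mm still in the cavity.
- place_mark (a point): centre of the empty place on the display board, at the height of the board's top (12 mm above the table). A thin black outline 74 mm (x) x 54 mm (y) is drawn round it, flat; the block belongs in its middle with its long side along this point's x.
- board: pale wooden display board, 130 mm (x) x 230 mm (y) x 12 mm, fixed; origin at the centre of its underside. One half holds the twin, the other the outline; which is which varies.
- twin_center (a point): centre of the twin, an identical jaw block (56 x 36 x 23 mm) standing loose on the board, 100 mm along the board's y from the empty place; leave it alone
- gear: a steel gear wheel about 114 mm across, 30 mm high, lying flat; a bystander; origin at its underside
- flange: a steel flange ring, 110 mm across, 10 mm high, lying flat; a bystander; origin at its underside
- drawbar: a steel drawbar about 235 mm long, 24 mm high, lying; a bystander; origin at its underside
- crank: a dark crank arm 100 mm long lying on the table between nest and board, with an upright 20 mm thick black grip, top 46 mm above the table; a bystander; origin at its underside
- bearing: a dark bearing saddle 34 x 100 x 60 mm, standing; a bystander; origin at its underside
- spanner: a spanner lying on the table; a bystander; origin at its underside
- tnut: a T-nut with a stud, 34 mm square, 50 mm high; a bystander; origin at its underside
Things that resemble listed ones, but are neither listed nor needed, are in the scene too. What is shaped like the part that bears jaw_center but brown or yellow is not meant. Leave any blue look-alike of the part that bears knockout alone.

How it is judged:
On the way, in this order (a step that is already met when the one before it is completed fails the run):
1. the knockout rod is fully up and the block stands proud and level in the nest (value of joint knockout above 0.016 m and z of jaw_center in the frame of cavity above 0.001 m and horizontal distance between jaw_center and cavity below 0.015 m and angle between jaw_center's own z axis and vertical below 0.15 rad), for 0.2 s.
2. the block rests flat inside the outline, let go (horizontal distance between jaw_center and place_mark below 0.012 m and angle between the x axis of jaw_center and the x axis of place_mark, either way round below 0.2 rad and angle between jaw_center's own z axis and vertical below 0.1 rad and z of jaw_center in the frame of place_mark between 0.006 and 0.016 m and contact force between jaw and the fingers below 0.2 N), for 0.2 s.
At the end, for the whole second after the job is handed in: The block lies at rest on the board, ribs up and level, its centre within 12 mm of the outline's centre and its long side within 0.20 rad (11 degrees) of the outline's, and the knockout rod is home (within 3 mm) (horizontal distance between jaw_center and place_mark below 0.012 m and angle between the x axis of jaw_center and the x axis of place_mark, either way round below 0.2 rad and angle between jaw_center's own z axis and vertical below 0.1 rad and z of jaw_center in the frame of place_mark between 0.006 and 0.016 m and value of joint knockout below 0.003 m and linear speed of jaw below 0.02 m/s); the robot touches nothing.
It fails at once if the block is tipped over (angle between jaw_center's own z axis and vertical above 0.7 rad).
It fails at once if the twin is shifted by more than 10 mm (distance of twin_center from where it was at the start of the episode above 0.01 m).
It fails at once if another part on the table is shifted by more than 20 mm (distance of any of gear, flange, drawbar, crank, bearing, spanner, tnut from where it was at the start of the episode above 0.02 m).
It also fails if it takes over 61 s, if anything falls off the work surface, if the arm or the gripper's body presses on something with over 40 N, if the wrist force passes 120 N, or if a joint passes its speed limit or range.

## Robot

A 6-joint arm with a two-finger parallel gripper is mounted at the origin on the work surface. World frame = base frame: x ahead of the robot, y to its left, z up, the work surface at z = 0. Lengths are in m, angles in rad, forces in N, time in s.
With the tool pointing down it reaches from about 0.325 to 0.875 m from the base axis. Payload 4.4 kg.
Tool frame: the origin (TCP) lies on the centre line of the jaws, within the pads' length; the fingertips stand 17 mm ahead of it and the grasp point (between the pads) lies 2 mm behind it; z points along the fingers, y is the line along which they close (so a half turn about z gives the same grasp; the last joint's range is limited). The gripper opens to 85 mm and grips with 20 to 120 N. Pads are 22 mm wide; open, the fingers measure 114 mm over their backs; the gripper's body (76 mm by 85 mm) begins 54 mm behind the grasp point. The pads swing forward as they close: fully open they stand 13 mm farther back than shut.
Start: joints at [1.119, 0.207, 1.542, -0, 1.393, -0.15], TCP at [0.171, 0.549, 0.248] pointing down, gripper open.
Joint ranges: [-2.73, 2.73], [-0.86, 2.22], [0.23, 2.46], [-1.11, 4.25], [0.08, 2.63], [-2.82, 2.82]. Speed limits (rad/s): [2.79, 2.79, 3.14, 3.14, 3.14, 3.14].

## Interface

Orientations are given as a unit quaternion [x, y, z, w].
In Python, from station import bot, cams, workorder gives the robot as it stands. The module is installed in compiled form; this text tells all that it offers.
- The arm moves only by the tool apply_moves, never from a script. Its argument "series" is a list of rows, each a list of 3 entries, a list of its own where there are three numbers: the shift along the tool's x, y, z scaled (see below), then the turn, a rotation vector about the tool's x, y, z scaled (see below), then the opening, from 0 (shut) to 1 (fully open). In form: [[[tx, ty, tz], [ax, ay, az], grip], ...]. A call has exactly 10 rows; each row is the pose to reach, as a shift and turn from the pose commanded when the call began, along the tool's axes at that moment; what a row does not reach only later rows make up. The controller multiplies each number of a shift by 300 mm and each number of a turn by 2 rad. A row lasts 1/10 s, in which the tool goes at most 50 mm and 8.59 degrees, less where a joint would pass 70% of its speed; a pose out of reach is approached as far as the arm can. A call with a number of a shift or a turn outside -1 to 1 is refused whole. A call with a gripper value outside its range is refused whole. The fingers move at their own pace and stop on an object; "squeeze" is the grip in N (left out, the last holds). Time passes only in rows, so rows that repeat a pose let the fingers close, or fill a call up. It gives the time, the measured TCP pose, the force, the opening and the grip force at its end, in the units of the state.
- bot.state(): the state, without advancing time (a new reading comes with each control period).
- cams.read_camera(name): name is "side" or "top" or "wrist"; returns a dict with "pixels" (480x640x3 uint8, blue, green, red), "z_map" (480x640 float32, m along the optical axis (not along the pixel's ray), 0 where there is no reading), "fovy" (degrees; the focal length in pixels is half the picture's height over the tangent of half this angle, whatever the lens; pixels are square), "cx", "cy" (the principal point, pixels), "origin" and "rotation" of the camera in the world. Camera axes: x right, y down, z forward; pixel columns grow to the right and rows downward; lengths in m; the calibration is good to about 2 mm. A picture is of the moment at which its call begins.
- workorder.close_job(): hands the job in; it is judged then, once.
The state is a dict: "clock": time; "q": joint angles; "joint_velocities": joint speeds; "tau": joint torques, N m; "position": TCP position; "tcp_rot": TCP orientation; "ft_force": force on the tool from outside, world axes, zero at the start; "wrist_torque": the same for the moment, N m; "opening": finger opening in m; "gripper_force": force on a finger pad.
Only numpy, scipy, OpenCV 4.12 (cv2) and the standard library are available. Lean on these libraries where they do the work, as an engineer would, in place of code of your own. Each camera call takes 0.05 s, during which the arm holds its last target. There are 200 camera calls.

## Working session

There is one attempt and no reset: what is moved stays moved. The work goes in short steps, Python scripts to look and compute and a tool call to move; the robot and the scene stay as the last step left them, time stands still between calls to the robot, and variables do not carry over. Pictures are saved under pics/ and viewed, at most 10 in all, crops included, and the job is handed in when it is done.

Besides the shell and the picture viewer there is one more tool, called by a JSON object that holds its "api" and its "payload", one argument or row to a line. apply_moves: Moves the arm, as the interface text tells. Its arguments: {"type":"object","properties":{"series":{"type":"array"},"squeeze":{"type":"number"}},"required":["series"]}

```bash
mkdir -p pics
cat > h.py <<'E'
import numpy as np, cv2
from station import bot, cams, workorder
def cam(n,save=None):
    c=cams.read_camera(n); c['f']=240/np.tan(np.radians(c['fovy'])/2)
    c['R']=np.array(c['rotation']).reshape(3,3); c['o']=np.array(c['origin'])
    if save: cv2.imwrite('pics/'+save,c['pixels'])
    return c
def cloud(c):
    v,u=np.mgrid[:480,:640]; z=c['z_map']
    p=np.stack([(u-c['cx'])/c['f']*z,(v-c['cy'])/c['f']*z,z],-1)
    P=p@c['R'].T+c['o']; P[z==0]=np.nan; return P
def ray(c,u,v,h):
    d=c['R']@np.array([(u-c['cx'])/c['f'],(v-c['cy'])/c['f'],1]); return c['o']+d*(h-c['o'][2])/d[2]
E
python3 - <<'E'
from h import *
for n in ('top','side'):
    c=cam(n,n+'1.png'); print(n,c['fovy'],c['cx'],c['cy'],c['o'],c['R'].round(3).tolist()); np.save(n+'.npy',cloud(c))
print(bot.state())
E
```

```text
Traceback (most recent call last):
  File "h.py", line 5, in cam
    c['R']=np.array(c['rotation']).reshape(3,3); c['o']=np.array(c['origin'])
           ~~~~~~~~~~~~~~~~~~~~~~~~~~~~~~~^^^^^
ValueError: cannot reshape array of size 4 into shape (3,3)
```

```bash
sed -i "s/c\['R'\]=np.array(c\['rotation'\]).reshape(3,3)/c['R']=Rot.from_quat(c['rotation']).as_matrix()/; 1a from scipy.spatial.transform import Rotation as Rot" h.py
python3 - <<'E'
from h import *
for n in ('top','side'):
    c=cam(n,n+'1.png'); print(n,c['fovy'],c['cx'],c['cy'],c['o'],c['R'].round(3).tolist()); np.save(n+'.npy',cloud(c))
print(bot.state())
E
```

```text
top 45.213705312593156 330.73507985662013 245.06666920380934 [ 0.39035175 -0.0143253   1.35065297] [[0.013, -0.99, 0.138], [-1.0, -0.01, 0.023], [-0.021, -0.139, -0.99]]
side 46.83221687222902 313.8887033093036 239.15462280998383 [ 0.04446701 -0.95887245  1.0535023 ] [[0.876, -0.321, 0.36], [-0.482, -0.59, 0.647], [0.004, -0.74, -0.672]]
{'clock': 0.15, 'q': array([ 1.11852577e+00,  2.07255166e-01,  1.54264667e+00,  6.68309524e-06,
        1.39347446e+00, -1.50504802e-01]), 'joint_velocities': array([ 0.00070028, -0.00235383, -0.00604419,  0.00058184, -0.00135504,
       -0.00145805]), 'tau': array([ 3.54170879e-04, -3.83515835e+01, -2.92037326e+01, -1.55749226e-04,
        6.71086731e-03, -2.30134401e-05]), 'position': array([0.17065916, 0.54850728, 0.24736501]), 'tcp_rot': array([ 1.50311562e-01,  9.88638275e-01, -8.50646247e-04, -2.67873506e-04]), 'ft_force': array([ 1.04028167, -0.41876262, -0.07694153]), 'wrist_torque': array([ 0.01476713, -0.04191538, -0.0659174 ]), 'gripper_force': 0.0, 'opening': 0.08547318904413338}
```

View pics/top1.png

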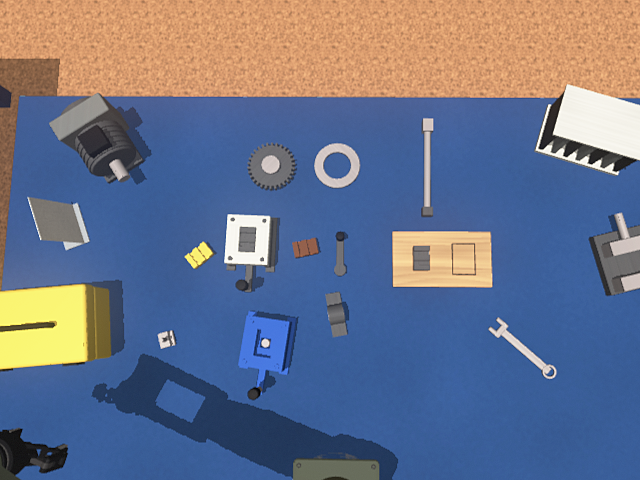

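View pics/side1.png

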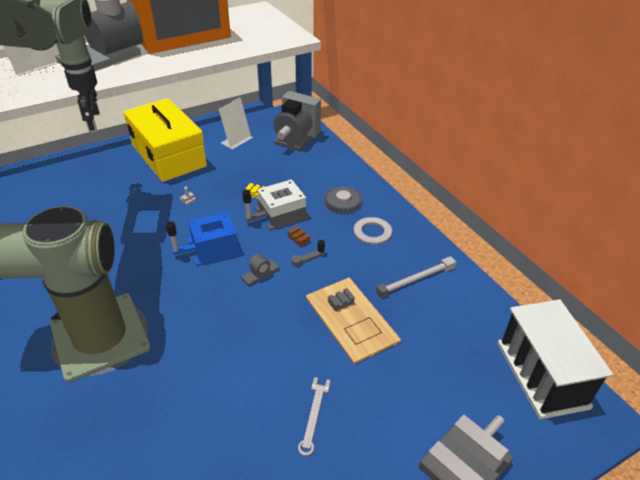

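The top view shows the white nest at (248,240) with its knob at (242,285), the empty outline at (463,259) and the twin at (421,258). The side view shows the same layout, with the blue look-alike fixture nearer the robot.

Run:
```python
from h import *
c=cam('top'); P=cloud(c); im=c['pixels'].astype(int); hsv=cv2.cvtColor(c['pixels'],cv2.COLOR_BGR2HSV)
def rect(mask,h,name,kern=0):
    m=mask.astype(np.uint8)
    if kern: m=cv2.morphologyEx(m,cv2.MORPH_CLOSE,np.ones((kern,kern)))
    cs,_=cv2.findContours(m,cv2.RETR_EXTERNAL,cv2.CHAIN_APPROX_NONE)
    k=max(cs,key=cv2.contourArea)
    w=np.array([ray(c,u,v,h)[:2] for u,v in k[:,0,:]],np.float32)*1000
    r=cv2.minAreaRect(w); print(name,r,cv2.contourArea(k)); return r
def win(u0,u1,v0,v1):
    m=np.zeros((480,640),bool); m[v0:v1,u0:u1]=1; return m
z=P[...,2]
rect(win(215,285,205,275)&(z>.065)&(z<.09)&(hsv[...,2]>150)&(hsv[...,1]<60),.075,'nest')
dark=hsv[...,2]<110
rect(win(236,262,222,255)&dark,.074,'jaw',3)
rect(win(448,482,237,280)&dark,.012,'outline')
rect(win(408,434,240,275)&dark,.035,'twin')
rect(win(385,500,225,295)&(hsv[...,1]>40)&(hsv[...,0]<30),.012,'board',5)
kp=win(225,262,272,300)&(z>.10)&(z<.13); print('knob',np.median(P[kp],0),P[kp].min(0),P[kp].max(0),kp.sum())
for n,w in dict(crank=win(330,350,228,278),blueknob=win(240,270,380,405),brown=win(290,320,235,260),bearing=win(325,350,290,337)).items():
    q=w&(z>.012); print(n,P[q].min(0),P[q].max(0))
s=cam('side');S=cloud(s);v,u=np.mgrid[:480,:640];q=(S[...,2]>.08)&(S[...,2]<.13)&(u>240)&(u<262)&(v>180)&(v<225)&(s['pixels'].max(-1)<60)
print('knob side',np.nanmedian(S[q],0),S[q].min(0),S[q].max(0),q.sum())
```

```text
nest ((579.4452514648438, 203.89088439941406), (97.15689849853516, 110.19193267822266), 88.15385437011719) 2005.5
jaw ((564.652587890625, 204.4075927734375), (22.64558982849121, 34.18730545043945), 0.5777134299278259) 14.0
outline ((513.072998046875, -317.17108154296875), (2.3050789833068848, 0.0), 90.64781951904297) 0.0
twin ((547.273193359375, -190.79971313476562), (36.447975158691406, 53.102882385253906), 89.62850189208984) 29.0
board ((548.486083984375, -241.30526733398438), (130.6655731201172, 229.7445526123047), 0.05067744106054306) 5384.0
knob [0.47386995 0.20597186 0.11780636] [0.46313541 0.19594676 0.10040184] [0.48516152 0.21982033 0.12327604] 109
crank [ 0.50614714 -0.01718809  0.01202743] [0.60372396 0.00853746 0.05216892]
blueknob [0.2344033  0.16207415 0.01706464] [0.26686206 0.18577028 0.12287444]
brown [0.5459368  0.04620136 0.01201443] [0.59203633 0.10771159 0.03115009]
bearing [ 0.36672802 -0.02086985  0.01200515] [0.46762882 0.02628269 0.0676306 ]
knob side [0.47221401 0.19825819 0.10693641] [0.46336101 0.19178612 0.08359697] [0.48451081 0.21508831 0.12025077] 82
```

{"api": "apply_moves", "payload": {
  "series": [
    [[-0.05,-0.03,0],[0,0,-0.01],1],
    [[-0.15,-0.09,0],[0,0,-0.025],1],
    [[-0.26,-0.157,0],[0,0,-0.04],1],
    [[-0.37,-0.224,0],[0,0,-0.055],1],
    [[-0.48,-0.29,0],[0,0,-0.07],1],
    [[-0.59,-0.357,0],[0,0,-0.085],1],
    [[-0.7,-0.424,0],[0,0,-0.1],1],
    [[-0.8,-0.484,0],[0,0,-0.115],1],
    [[-0.87,-0.527,0],[0,0,-0.13],1],
    [[-0.9,-0.545,0],[0,0,-0.134],1]
  ]
}}

```text
clock: 1.25
position: [0.3814, 0.3111, 0.2483]
tcp_rot: [0.018, 1.0, -0.0, 0.0]
ft_force: [-0.2, 1.1, -1.1]
opening: 0.0848
gripper_force: 0.0
```

```bash
cat >> h.py <<'E'
def to(x,y,z,yaw):
    "units to go to from present pose; yaw (deg) of the tool's y axis"
    s=bot.state(); R=Rot.from_quat(s['tcp_rot']).as_matrix(); d=R.T@(np.array([x,y,z])-s['position'])
    a=np.degrees(np.arctan2(R[1,1],R[0,1])); dy=(yaw-a+90)%180-90
    print('pos',s['position'].round(4),'yaw %.2f'%a,'tilt',R[:,2].round(4),'shift',(d/.3).round(4),'turn z %.4f'%(-np.radians(dy)/2),'F',s['ft_force'].round(1),'open %.4f grip %.1f clk %.1f'%(s['opening'],s['gripper_force'],s['clock']))
E
python3 -c "
from h import *
to(.474,.207,.22,88.15)"
```

```text
pos [0.3814 0.3111 0.2483] yaw 87.92 tilt [ 3.e-04 -2.e-04 -1.e+00] shift [-0.321  -0.3355  0.0945] turn z -0.0020 F [-0.2  1.1 -1.1] open 0.0848 grip 0.0 clk 1.2
```

{"api": "apply_moves", "payload": {
  "series": [
    [[-0.04,-0.042,0.01],[0,0,0],1],
    [[-0.1,-0.105,0.03],[0,0,0],1],
    [[-0.16,-0.168,0.05],[0,0,0],1],
    [[-0.22,-0.23,0.065],[0,0,0],1],
    [[-0.27,-0.28,0.08],[0,0,0],1],
    [[-0.3,-0.314,0.09],[0,0,0],1],
    [[-0.321,-0.3355,0.0945],[0,0,-0.002],1],
    [[-0.321,-0.3355,0.0945],[0,0,-0.002],1],
    [[-0.321,-0.3355,0.0945],[0,0,-0.002],1],
    [[-0.321,-0.3355,0.0945],[0,0,-0.002],1]
  ]
}}

```text
clock: 2.25
position: [0.4725, 0.2096, 0.2202]
tcp_rot: [0.014, 1.0, 0.0, 0.0]
ft_force: [0.2, 0.8, 0.7]
opening: 0.0855
gripper_force: 0.0
```

Run:
```python
from h import *
c=cam('wrist','w1.png');P=cloud(c);z=P[...,2];print(c['o'])
g=c['pixels'].max(-1)
q=(z>.105)&(z<.125)&(np.hypot(P[...,0]-.474,P[...,1]-.207)<.03)
if q.any():
    m=q.astype(np.uint8);cs,_=cv2.findContours(m,0,cv2.CHAIN_APPROX_NONE);k=max(cs,key=cv2.contourArea)
    w=np.array([ray(c,u,v,.118)[:2] for u,v in k[:,0]],np.float32)*1000;print('knob',cv2.minEnclosingCircle(w),np.median(P[q],0))
to(.474,.207,.1,88.15)
```

```text
[0.39452639 0.21136704 0.345171  ]
knob ((474.98382568359375, 208.35670471191406), 13.062790870666504) [0.47514565 0.20805219 0.11712274]
pos [0.4725 0.2095 0.2202] yaw 88.36 tilt [ 1.e-04  3.e-04 -1.e+00] shift [-0.0051 -0.0084  0.4006] turn z 0.0018 F [-0.2 -0.2 -0.7] open 0.0856 grip 0.0 clk 2.3
```

View pics/w1.png

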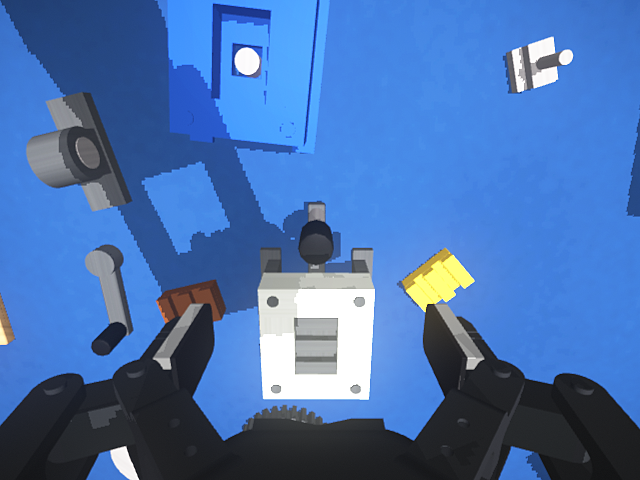

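The wrist view shows the white nest with the jaw block at (316,345) and the black knob at (316,240), so the knob is where I estimated. Next I descend on it.

{"api": "apply_moves", "payload": {
  "series": [
    [[-0.008,-0.006,0.03],[0,0,0],1],
    [[-0.008,-0.006,0.09],[0,0,0],1],
    [[-0.008,-0.006,0.15],[0,0,0],1],
    [[-0.008,-0.006,0.21],[0,0,0],1],
    [[-0.008,-0.006,0.27],[0,0,0],1],
    [[-0.008,-0.006,0.33],[0,0,0],1],
    [[-0.008,-0.006,0.38],[0,0,0],1],
    [[-0.008,-0.006,0.405],[0,0,0],1],
    [[-0.008,-0.006,0.405],[0,0,0],1],
    [[-0.008,-0.006,0.405],[0,0,0],1]
  ]
}}

```text
clock: 3.3
position: [0.4756, 0.2071, 0.0987]
tcp_rot: [0.015, 1.0, 0.0, 0.0]
ft_force: [0.3, -0.3, 0.7]
opening: 0.0853
gripper_force: 0.0
```

{"api": "apply_moves", "payload": {
  "series": [
    [[0,0,0],[0,0,0],0.6],
    [[0,0,0],[0,0,0],0.4],
    [[0,0,0],[0,0,0],0.3],
    [[0,0,0],[0,0,0],0.2],
    [[0,0,0],[0,0,0],0.1],
    [[0,0,0],[0,0,0],0],
    [[0,0,0],[0,0,0],0],
    [[0,0,0],[0,0,0],0],
    [[0,0,0],[0,0,0],0],
    [[0,0,0],[0,0,0],0]
  ],
  "squeeze": 60
}}

```text
clock: 4.3
position: [0.4755, 0.2076, 0.099]
tcp_rot: [0.015, 1.0, 0.001, 0.0]
ft_force: [-2.3, 5.0, 5.5]
opening: 0.0222
gripper_force: 58.9
```

{"api": "apply_moves", "payload": {
  "series": [
    [[0,0,-0.01],[0,0,0],0],
    [[0,0,-0.02],[0,0,0],0],
    [[0,0,-0.03],[0,0,0],0],
    [[0,0,-0.04],[0,0,0],0],
    [[0,0,-0.05],[0,0,0],0],
    [[0,0,-0.06],[0,0,0],0],
    [[0,0,-0.066],[0,0,0],0],
    [[0,0,-0.068],[0,0,0],0],
    [[0,0,-0.068],[0,0,0],0],
    [[0,0,-0.068],[0,0,0],0]
  ]
}}

```text
clock: 5.3
position: [0.4755, 0.2076, 0.1165]
tcp_rot: [0.015, 1.0, 0.001, 0.0]
ft_force: [6.3, 7.6, -12.3]
opening: 0.0228
gripper_force: 59.3
```

Run:
```python
from h import *
c=cam('top','t2.png');P=cloud(c);z=P[...,2]
q=(np.abs(P[...,0]-.579)<.04)&(np.abs(P[...,1]-.204)<.035)&(z>.07)
print(np.percentile(z[q],[5,50,80,90,95,99]))
q&=(z>.084);print(q.sum())
if q.any(): print(np.median(P[q],0),P[q].min(0),P[q].max(0))
to(.475,.207,.2,88.15)
```

```text
[0.07227869 0.07833271 0.08920354 0.09205928 0.09308601 0.09578032]
307
[0.58055503 0.20244916 0.08999175] [0.55103922 0.17672357 0.08408474] [0.60788759 0.22174176 0.09697209]
pos [0.4755 0.2076 0.1165] yaw 88.28 tilt [ 9.0e-04  1.7e-03 -1.0e+00] shift [ 0.0015 -0.0016 -0.2784] turn z 0.0011 F [  5.7   7.4 -12.2] open 0.0226 grip 59.3 clk 5.3
```

{"api": "apply_moves", "payload": {
  "series": [
    [[0,0,-0.003],[0,0,0],0],
    [[0,0,-0.006],[0,0,0],0],
    [[0,0,-0.009],[0,0,0],0],
    [[0,0,-0.012],[0,0,0],0],
    [[0,0,-0.014],[0,0,0],0],
    [[0,0,-0.016],[0,0,0],0],
    [[0,0,-0.016],[0,0,0],0],
    [[0,0,-0.016],[0,0,0],0],
    [[0,0,-0.016],[0,0,0],0],
    [[0,0,-0.016],[0,0,0],0]
  ]
}}

```text
clock: 6.35
position: [0.4755, 0.2076, 0.1193]
tcp_rot: [0.015, 1.0, 0.001, 0.001]
ft_force: [10.9, 8.8, -25.1]
opening: 0.0226
gripper_force: 59.9
```

{"api": "apply_moves", "payload": {
  "series": [
    [[0,0,0.006],[0,0,0],0],
    [[0,0,0.006],[0,0,0],0.4],
    [[0,0,0.006],[0,0,0],0.8],
    [[0,0,0.006],[0,0,0],1],
    [[0,0,0.006],[0,0,0],1],
    [[0,0,0.006],[0,0,0],1],
    [[0,0,-0.06],[0,0,0],1],
    [[0,0,-0.15],[0,0,0],1],
    [[0,0,-0.25],[0,0,0],1],
    [[0,0,-0.3],[0,0,0],1]
  ]
}}

```text
clock: 7.35
position: [0.4768, 0.2072, 0.2169]
tcp_rot: [0.015, 1.0, 0.001, 0.002]
ft_force: [0.0, 0.4, 0.5]
opening: 0.0853
gripper_force: 0.0
```

Run:
```python
from h import *
c=cam('wrist','w2.png');P=cloud(c);z=P[...,2]
q=(np.abs(P[...,0]-.579)<.045)&(np.abs(P[...,1]-.204)<.04)&(z>.083)&(z<.11)
m=q.astype(np.uint8);cs,_=cv2.findContours(m,0,cv2.CHAIN_APPROX_NONE);k=max(cs,key=cv2.contourArea)
print('jaw',cv2.minAreaRect(P[q][:,:2].astype(np.float32)*1000),np.percentile(z[q],[50,95]))
n=(np.abs(z-.075)<.006)&(np.abs(P[...,0]-.579)<.08)&(np.abs(P[...,1]-.204)<.08)
print('nest',cv2.minAreaRect(P[n][:,:2].astype(np.float32)*1000))
kq=(z>.125)&(z<.15)&(np.hypot(P[...,0]-.475,P[...,1]-.207)<.03);print('knob top',np.median(P[kq],0))
to(.579,.204,.18,88.15)
```

```text
jaw ((582.00634765625, 204.7725830078125), (36.04973602294922, 57.36936569213867), 88.19207000732422) [0.09200337 0.09332292]
nest ((582.6357421875, 204.73257446289062), (96.2406997680664, 111.94062042236328), 88.17868041992188)
knob top [0.47498663 0.20797562 0.13711418]
pos [0.4779 0.2075 0.2189] yaw 88.30 tilt [ 0.0084  0.0018 -1.    ] shift [-0.336  -0.002   0.1323] turn z 0.0013 F [0.8 0.4 2.4] open 0.0852 grip 0.0 clk 7.4
```

View pics/w2.png

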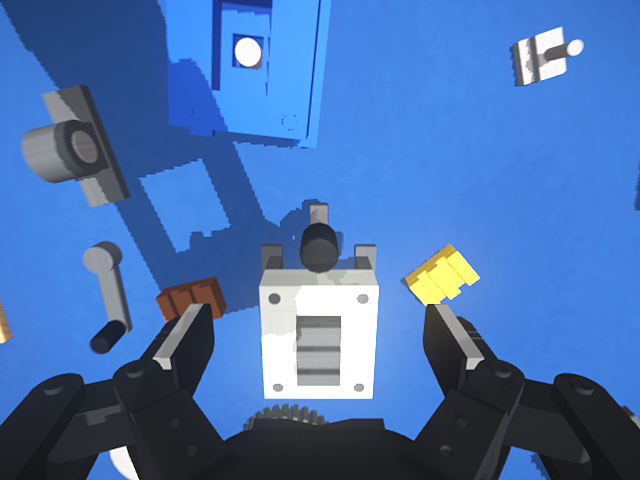

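The block now stands proud at (318,350), and the knob at (318,248) has risen 20 mm, so the rod is up. I go above the block.

{"api": "apply_moves", "payload": {
  "series": [
    [[-0.04,0,0],[0,0,0],1],
    [[-0.11,0,0],[0,0,0],1],
    [[-0.19,-0.003,0],[0,0,0],1],
    [[-0.26,-0.003,0.03],[0,0,0],1],
    [[-0.31,-0.003,0.09],[0,0,0],1],
    [[-0.34,-0.003,0.16],[0,0,0],1],
    [[-0.34,-0.003,0.22],[0,0,0],1],
    [[-0.34,-0.003,0.25],[0,0,0],1],
    [[-0.34,-0.003,0.25],[0,0,0],1],
    [[-0.34,-0.003,0.25],[0,0,0],1]
  ]
}}

```text
clock: 8.4
position: [0.5772, 0.203, 0.1383]
tcp_rot: [0.015, 1.0, -0.0, -0.0]
ft_force: [-0.3, 0.4, -0.4]
opening: 0.0854
gripper_force: 0.0
```

Run:
```python
from h import *
c=cam('wrist');P=cloud(c);z=P[...,2]
q=(np.abs(P[...,0]-.58)<.045)&(np.abs(P[...,1]-.204)<.03)&(z>.083)&(z<.105)
print('jaw',cv2.minAreaRect(P[q][:,:2].astype(np.float32)*1000),q.sum(),np.percentile(z[q],[50,95]))
to(.5805,.2045,.097,88.2)
```

```text
jaw ((582.242919921875, 204.47621154785156), (36.02157974243164, 56.93415069580078), 88.13399505615234) 7128 [0.09202863 0.09327704]
pos [0.5778 0.2031 0.1393] yaw 88.30 tilt [ 1.2e-03  2.0e-04 -1.0e+00] shift [-0.0088  0.0049  0.1409] turn z 0.0009 F [-0.8  0.3 -0. ] open 0.0853 grip 0.0 clk 8.4
```

{"api": "apply_moves", "payload": {
  "series": [
    [[-0.01,0.005,0.03],[0,0,0],1],
    [[-0.01,0.005,0.07],[0,0,0],1],
    [[-0.01,0.005,0.11],[0,0,0],1],
    [[-0.01,0.005,0.138],[0,0,0],1],
    [[-0.01,0.005,0.138],[0,0,0],1],
    [[-0.01,0.005,0.138],[0,0,0],0.7],
    [[-0.01,0.005,0.138],[0,0,0],0.55],
    [[-0.01,0.005,0.138],[0,0,0],0.4],
    [[-0.01,0.005,0.138],[0,0,0],0.2],
    [[-0.01,0.005,0.138],[0,0,0],0.1]
  ],
  "squeeze": 50
}}

```text
clock: 9.45
position: [0.5808, 0.2045, 0.098]
tcp_rot: [0.015, 1.0, 0.0, 0.001]
ft_force: [-0.2, -0.2, 1.7]
opening: 0.0345
gripper_force: 53.2
```

{"api": "apply_moves", "payload": {
  "series": [
    [[0,0,0],[0,0,0],0],
    [[0,0,0],[0,0,0],0],
    [[0,0,0],[0,0,0],0],
    [[0,0,0],[0,0,0],0],
    [[0,0,-0.01],[0,0,0],0],
    [[0,0,-0.02],[0,0,0],0],
    [[0,0,-0.03],[0,0,0],0],
    [[0,0,-0.04],[0,0,0],0],
    [[0,0,-0.05],[0,0,0],0],
    [[0,0,-0.06],[0,0,0],0]
  ]
}}

```text
clock: 10.45
position: [0.58, 0.2044, 0.1153]
tcp_rot: [0.015, 1.0, -0.0, -0.0]
ft_force: [0.4, 0.5, -2.4]
opening: 0.0341
gripper_force: 52.8
```

Run:
```python
from h import *
c=cam('side','s3.png'); cv2.imwrite('pics/s3c.png',cv2.resize(c['pixels'][130:260,200:340],None,fx=4,fy=4))
to(.5485,-.291,.2,90)
```

```text
pos [0.5805 0.2045 0.116 ] yaw 88.30 tilt [ 6.e-04  2.e-04 -1.e+00] shift [ 0.0573 -1.6541 -0.2804] turn z -0.0148 F [-0.7  0.7 -2.2] open 0.0344 grip 52.8 clk 10.5
```

View pics/s3c.png

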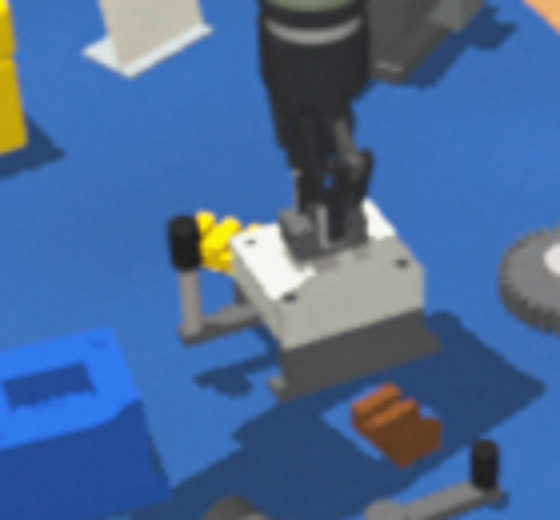

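The crop shows the block at (320,235) held in the fingers and lifted clear of the nest, with the knob at (185,240) staying up. I carry the block to the board.

{"api": "apply_moves", "payload": {
  "series": [
    [[0,0,-0.08],[0,0,0],0],
    [[0,-0.02,-0.16],[0,0,0],0],
    [[0,-0.08,-0.23],[0,0,0],0],
    [[0,-0.16,-0.27],[0,0,0],0],
    [[0,-0.26,-0.28],[0,0,0],0],
    [[0.01,-0.37,-0.28],[0,0,0],0],
    [[0.02,-0.48,-0.28],[0,0,0],0],
    [[0.02,-0.58,-0.28],[0,0,-0.005],0],
    [[0.03,-0.69,-0.28],[0,0,-0.01],0],
    [[0.03,-0.8,-0.28],[0,0,-0.015],0]
  ]
}}

```text
clock: 11.5
position: [0.5635, -0.0363, 0.1994]
tcp_rot: [-0.0, 1.0, 0.0, -0.0]
ft_force: [-0.7, 0.9, -2.2]
opening: 0.0342
gripper_force: 52.9
```

{"api": "apply_moves", "payload": {
  "series": [
    [[0,-0.1,0],[0,0,0],0],
    [[0.01,-0.21,0],[0,0,0],0],
    [[0.01,-0.32,0],[0,0,0],0],
    [[0.015,-0.43,0],[0,0,0],0],
    [[0.02,-0.54,0],[0,0,0],0],
    [[0.02,-0.65,0],[0,0,0],0],
    [[0.025,-0.74,0],[0,0,0],0],
    [[0.025,-0.8,0],[0,0,0],0],
    [[0.025,-0.84,0],[0,0,0],0],
    [[0.025,-0.85,0],[0,0,0],0]
  ]
}}

```text
clock: 12.5
position: [0.5567, -0.291, 0.1991]
tcp_rot: [0.0, 1.0, 0.0, 0.0]
ft_force: [-0.5, -0.1, -1.6]
opening: 0.0342
gripper_force: 52.9
```

Run:
```python
from h import *
c=cam('wrist','w4.png');P=cloud(c);z=P[...,2];hsv=cv2.cvtColor(c['pixels'],cv2.COLOR_BGR2HSV)
q=(z<.035)&(z>.006)&(hsv[...,0]<30)&(hsv[...,1]>40)
print('board',cv2.minAreaRect(P[q][:,:2].astype(np.float32)*1000),np.median(z[q]))
t=(z>.025)&(z<.045)&(np.abs(P[...,1]+.19)<.05)&(np.abs(P[...,0]-.55)<.06)&(hsv[...,2]<140)
if t.any(): print('twin',cv2.minAreaRect(P[t][:,:2].astype(np.float32)*1000))
o=(np.abs(z-.012)<.006)&(hsv[...,2]<60)&(np.abs(P[...,1]+.29)<.06)&(np.abs(P[...,0]-.55)<.06)
if o.any(): print('outline',cv2.minAreaRect(P[o][:,:2].astype(np.float32)*1000))
to(.5485,-.291,.1,90)
```

```text
board ((568.4535522460938, -183.5901641845703), (167.22567749023438, 345.30401611328125), 0.10099572688341141) 0.01162831206670234
twin ((549.184326171875, -191.64266967773438), (55.6108283996582, 35.70563507080078), 0.7682994604110718)
outline ((548.353271484375, -291.3294372558594), (70.18310546875, 52.951786041259766), 0.4799560010433197)
pos [ 0.5567 -0.2906  0.1991] yaw 89.98 tilt [-1.e-04  4.e-04 -1.e+00] shift [ 0.0273 -0.0015  0.3302] turn z -0.0002 F [ 1.1  0.3 -2.3] open 0.0344 grip 52.9 clk 12.6
```

View pics/w4.png

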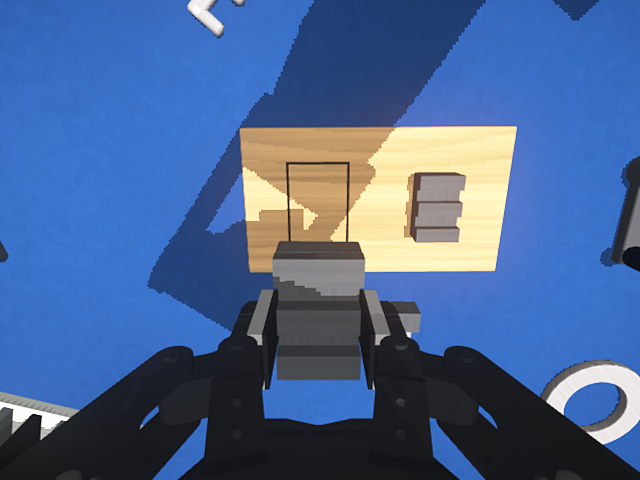

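The wrist view shows the block held squarely at (320,310), the empty outline at (318,203) and the twin at (438,207). I lower onto the outline.

{"api": "apply_moves", "payload": {
  "series": [
    [[0.01,0,0.03],[0,0,0],0],
    [[0.02,0,0.1],[0,0,0],0],
    [[0.028,-0.001,0.18],[0,0,0],0],
    [[0.028,-0.002,0.26],[0,0,0],0],
    [[0.028,-0.002,0.34],[0,0,0],0],
    [[0.028,-0.002,0.41],[0,0,0],0],
    [[0.028,-0.002,0.46],[0,0,0],0],
    [[0.028,-0.002,0.49],[0,0,0],0],
    [[0.028,-0.002,0.51],[0,0,0],0],
    [[0.028,-0.002,0.51],[0,0,0],0]
  ]
}}

```text
clock: 13.55
position: [0.5482, -0.2905, 0.0458]
tcp_rot: [-0.0, 1.0, 0.0, -0.0]
ft_force: [-0.1, -0.5, -2.7]
opening: 0.0344
gripper_force: 52.9
```

{"api": "apply_moves", "payload": {
  "series": [
    [[0,0,0.003],[0,0,0],0],
    [[0,0,0.006],[0,0,0],0],
    [[0,0,0.009],[0,0,0],0],
    [[0,0,0.012],[0,0,0],0],
    [[0,0,0.015],[0,0,0],0],
    [[0,0,0.018],[0,0,0],0],
    [[0,0,0.018],[0,0,0],0],
    [[0,0,0.018],[0,0,0],0],
    [[0,0,0.018],[0,0,0],0],
    [[0,0,0.018],[0,0,0],0]
  ]
}}

```text
clock: 14.55
position: [0.5483, -0.2909, 0.0409]
tcp_rot: [-0.0, 1.0, -0.0, 0.0]
ft_force: [0.6, 0.6, -2.6]
opening: 0.0342
gripper_force: 52.9
```

No contact yet, so I go lower in small steps.

{"api": "apply_moves", "payload": {
  "series": [
    [[0,0,0.001],[0,0,0],0],
    [[0,0,0.002],[0,0,0],0],
    [[0,0,0.003],[0,0,0],0],
    [[0,0,0.004],[0,0,0],0],
    [[0,0,0.005],[0,0,0],0],
    [[0,0,0.006],[0,0,0],0],
    [[0,0,0.006],[0,0,0],0],
    [[0,0,0.006],[0,0,0],0],
    [[0,0,0.006],[0,0,0],0],
    [[0,0,0.006],[0,0,0],0]
  ]
}}

```text
clock: 15.55
position: [0.5483, -0.2909, 0.0403]
tcp_rot: [-0.0, 1.0, -0.0, -0.0]
ft_force: [-3.9, 0.9, 6.5]
opening: 0.0344
gripper_force: 53.8
```

Contact made. I open the fingers and rise.

{"api": "apply_moves", "payload": {
  "series": [
    [[0,0,0],[0,0,0],0.45],
    [[0,0,0],[0,0,0],0.6],
    [[0,0,0],[0,0,0],0.8],
    [[0,0,0],[0,0,0],0.9],
    [[0,0,0],[0,0,0],0.9],
    [[0,0,-0.06],[0,0,0],0.9],
    [[0,0,-0.16],[0,0,0],0.9],
    [[0,0,-0.28],[0,0,0],0.9],
    [[0,0,-0.4],[0,0,0],0.9],
    [[0,0,-0.5],[0,0,0],0.9]
  ]
}}

```text
clock: 16.55
position: [0.5487, -0.2911, 0.1912]
tcp_rot: [-0.0, 1.0, -0.001, 0.001]
ft_force: [-0.3, -0.8, -0.5]
opening: 0.0767
gripper_force: 0.0
```

{"api": "apply_moves", "payload": {
  "series": [
    [[0,0.04,-0.02],[0,0,0],0.5],
    [[0.01,0.12,-0.04],[0,0,0],0.2],
    [[0.03,0.22,-0.04],[0,0,0],0],
    [[0.05,0.33,-0.04],[0,0,0],0],
    [[0.06,0.44,-0.04],[0,0,0],0],
    [[0.08,0.55,-0.04],[0,0,0],0],
    [[0.09,0.65,-0.04],[0,0,0],0],
    [[0.1,0.74,-0.04],[0,0,0],0],
    [[0.11,0.8,-0.04],[0,0,0],0],
    [[0.12,0.83,-0.04],[0,0,0],0]
  ]
}}

```text
clock: 17.55
position: [0.5109, -0.0396, 0.1997]
tcp_rot: [-0.001, 1.0, 0.001, -0.001]
ft_force: [0.9, 0.9, 0.5]
opening: -0.0002
gripper_force: 0.0
```

Run:
```python
from h import *
c=cam('top','t5.png');P=cloud(c);hsv=cv2.cvtColor(c['pixels'],cv2.COLOR_BGR2HSV)
for n,y in(('jaw',-.291),('twin',-.191)):
    q=(np.abs(P[...,0]-.5485)<.05)&(np.abs(P[...,1]-y)<.035)&(P[...,2]>.025)&(P[...,2]<.045)
    print(n,cv2.minAreaRect(P[q][:,:2].astype(np.float32)*1000),np.percentile(P[q][:,2],[50,95]))
cv2.imwrite('pics/t5c.png',cv2.resize(c['pixels'][200:310,380:500],None,fx=4,fy=4))
to(.475,.2075,.19,88.2)
```

```text
jaw ((547.5678100585938, -290.32940673828125), (56.28404235839844, 37.11289596557617), 0.13895301520824432) [0.0340159  0.03906987]
twin ((546.71240234375, -191.24884033203125), (55.874290466308594, 36.87586212158203), 0.3880833089351654) [0.03325538 0.03875986]
pos [ 0.5106 -0.0392  0.1998] yaw 90.14 tilt [-0.0028  0.0017 -1.    ] shift [0.1166 0.8224 0.0344] turn z 0.0170 F [-0.5  1.3 -0.1] open -0.0003 grip 0.0 clk 17.6
```

View pics/t5c.png

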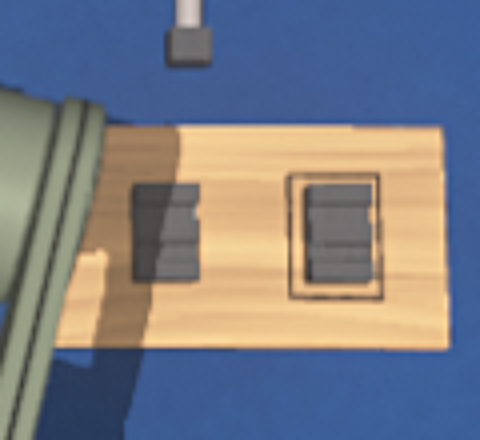

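The block sits squarely inside the outline at (338,235), and the twin at (165,232) is undisturbed. I return to the knob with the fingers shut to push it down.

{"api": "apply_moves", "payload": {
  "series": [
    [[0,0.04,0],[0,0,0],0],
    [[0.01,0.12,0],[0,0,0],0],
    [[0.03,0.22,0],[0,0,0],0],
    [[0.05,0.33,0],[0,0,0],0],
    [[0.06,0.44,0],[0,0,0],0],
    [[0.08,0.55,0],[0,0,0.005],0],
    [[0.09,0.65,0],[0,0,0.01],0],
    [[0.105,0.74,0],[0,0,0.015],0],
    [[0.115,0.8,0],[0,0,0.017],0],
    [[0.117,0.822,0],[0,0,0.017],0]
  ]
}}

```text
clock: 18.6
position: [0.4769, 0.206, 0.2008]
tcp_rot: [0.016, 1.0, 0.0, -0.0]
ft_force: [-0.1, 0.0, 0.2]
opening: 0.0
gripper_force: 0.0
```

```bash
python3 -c "
from h import *
to(.475,.2075,.16,88.2)"
```

```text
pos [0.4769 0.206  0.2008] yaw 88.14 tilt [-3.e-04  2.e-04 -1.e+00] shift [0.0064 0.0046 0.1359] turn z -0.0005 F [-0.1  0.   0.2] open 0.0000 grip 0.0 clk 18.6
```

{"api": "apply_moves", "payload": {
  "series": [
    [[0.006,0.005,0.04],[0,0,0],0],
    [[0.006,0.005,0.09],[0,0,0],0],
    [[0.006,0.005,0.13],[0,0,0],0],
    [[0.006,0.005,0.145],[0,0,0],0],
    [[0.006,0.005,0.16],[0,0,0],0],
    [[0.006,0.005,0.175],[0,0,0],0],
    [[0.006,0.005,0.19],[0,0,0],0],
    [[0.006,0.005,0.205],[0,0,0],0],
    [[0.006,0.005,0.215],[0,0,0],0],
    [[0.006,0.005,0.215],[0,0,0],0]
  ]
}}

```text
clock: 19.6
position: [0.4755, 0.2058, 0.1368]
tcp_rot: [0.017, 1.0, -0.0, 0.0]
ft_force: [0.7, 0.4, -0.1]
opening: -0.0001
gripper_force: 0.0
```

{"api": "apply_moves", "payload": {
  "series": [
    [[0,0,0.002],[0,0,0],0],
    [[0,0,0.004],[0,0,0],0],
    [[0,0,0.006],[0,0,0],0],
    [[0,0,0.008],[0,0,0],0],
    [[0,0,0.01],[0,0,0],0],
    [[0,0,0.01],[0,0,0],0],
    [[0,0,0.01],[0,0,0],0],
    [[0,0,0.01],[0,0,0],0],
    [[0,0,0.01],[0,0,0],0],
    [[0,0,0.01],[0,0,0],0]
  ]
}}

```text
clock: 20.6
position: [0.4758, 0.206, 0.135]
tcp_rot: [0.017, 1.0, -0.0, 0.0]
ft_force: [-4.7, -1.9, 9.4]
opening: -0.0
gripper_force: 4.3
```

{"api": "apply_moves", "payload": {
  "series": [
    [[0,0,0.002],[0,0,0],0],
    [[0,0,0.004],[0,0,0],0],
    [[0,0,0.006],[0,0,0],0],
    [[0,0,0.008],[0,0,0],0],
    [[0,0,0.008],[0,0,0],0],
    [[0,0,0.008],[0,0,0],0],
    [[0,0,0.008],[0,0,0],0],
    [[0,0,0.008],[0,0,0],0],
    [[0,0,0.008],[0,0,0],0],
    [[0,0,0.008],[0,0,0],0]
  ]
}}

```text
clock: 21.6
position: [0.4758, 0.206, 0.1349]
tcp_rot: [0.017, 1.0, -0.0, 0.0]
ft_force: [-9.8, -3.6, 21.2]
opening: -0.0
gripper_force: 10.8
```

{"api": "apply_moves", "payload": {
  "series": [
    [[0,0,-0.03],[0,0,0],0],
    [[0,0,-0.08],[0,0,0],0],
    [[0,0,-0.14],[0,0,0],0],
    [[0,0,-0.2],[0,0,0],0],
    [[0,0,-0.26],[0,0,0],0],
    [[0,0,-0.3],[0,0,0],0],
    [[0,0,-0.33],[0,0,0],0],
    [[0,0,-0.33],[0,0,0],0],
    [[0,0,-0.33],[0,0,0],0],
    [[0,0,-0.33],[0,0,0],0]
  ]
}}

```text
clock: 22.6
position: [0.4747, 0.2061, 0.229]
tcp_rot: [0.017, 1.0, -0.0, -0.001]
ft_force: [-0.4, -0.8, -0.3]
opening: -0.0002
gripper_force: 0.0
```

Run:
```python
from h import *
c=cam('wrist');P=cloud(c);z=P[...,2]
kq=(z>.1)&(z<.15)&(np.hypot(P[...,0]-.475,P[...,1]-.207)<.02);print('knob top',np.median(P[kq],0),np.percentile(z[kq],95))
c=cam('top');P=cloud(c)
q=(np.abs(P[...,0]-.5485)<.05)&(np.abs(P[...,1]+.291)<.035)&(P[...,2]>.025)&(P[...,2]<.045)
print('jaw',cv2.minAreaRect(P[q][:,:2].astype(np.float32)*1000))
to(.475,.2075,.16,88.2)
```

```text
knob top [0.47468126 0.20796716 0.11703259] 0.11834118903284707
jaw ((547.3433227539062, -290.08056640625), (55.89242172241211, 37.10053634643555), 1.0923632383346558)
pos [0.4748 0.2062 0.2291] yaw 88.06 tilt [-1.9e-03 -5.0e-04 -1.0e+00] shift [-0.0011  0.0046  0.2303] turn z -0.0012 F [-0.2 -0.6 -0.7] open 0.0002 grip 0.0 clk 22.7
```

The rod is home (knob top back at 117 mm), the block is in place, and the arm is clear.

```bash
python3 -c "
from h import *
print(workorder.close_job())"
```

```text
the job is handed in; nothing more can be done
None
```

The job is handed in at 22.7 s of 61: the block stands ribs up in the outline, about 2 mm off centre; the rod is home and the twin unmoved. The hand-in gave no verdict, and I did not re-measure the other loose parts.

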